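# Fetch a die from the carousel and clamp it on the wax press

## Task

Turn the die carousel until the die with the tall square block stands in the opening of the dust cover, and take that die out. Slide its forked foot fully home round the stud on the wax press platen, flat under the raised knurled nut, then screw the nut down until it is tight on the foot and let go. Leave the other dies in their bays and everything else on the bench where it stands.

Things in the scene. Friction and masses are not known exactly. Their poses are not given: they have to be found in the camera images.
- square_die_center (a point): the die to fit: bare aluminium, a tall square block 34 x 34 mm and 34 mm high on a forked foot; 42 mm tall in all, about 180 g. This point is on the block's axis, 21 mm above the underside; +x points along the foot to the fork, z up. Take it by the two block faces that look along its y. It starts in a carousel bay, fork towards the spindle
- square_die: the same die; origin below the block's axis at the underside, axes as at its centre. Its flat foot, like that of every die, is 34 mm wide and 8 mm thick and reaches from 20 mm behind the block's axis to 70 mm in front of it (+x). The fork's open slot is 12 mm wide, from 52 mm to 70 mm in front of the axis
- slot_end (a point): the seat in the square die's slot: 57 mm in front of the block's axis (die +x), 4 mm above the underside, where the stud's axis lies when the die is pushed fully home (1 mm play to the slot's end)
- round_die_center (a point): another aluminium die, with a round block 34 mm across and 34 mm high, 42 mm tall in all; this point is on its axis, 21 mm above its underside
- low_die_center (a point): another aluminium die, with a low square block, 34 x 34 mm and 10 mm high, 18 mm tall in all; this point is on its axis, 9 mm above its underside
- slim_die_center (a point): another aluminium die, with a slim upright block 34 x 14 mm and 34 mm high, 42 mm tall in all; this point is on its axis, 21 mm above its underside
- rack: fixed part of the die carousel: a round grey pan 344 mm across, 12 mm high, and a clear hard dust cover 338 mm across, 75 mm high, 3 mm thick, flat on top. The cover is open, top and side, over 96 degrees about the rack's own -x direction (48 degrees either way). Origin on the turning axis at bench height
- opening (a point): fixed point in the middle of the cover's opening: 115 mm from the turning axis towards the opening, 43 mm above the bench. A die standing in the middle of its bay has its centre here when the bay is square to the opening
- knob (a point): middle of the black bar knob on the spindle, above the cover: 64 mm long, 14 mm thick, from 90 to 116 mm above the bench; x lies along the bar and turns with the platter. The platter turns without end either way against 0.06 N m of friction and stays where left. Six 60-degree bays, walls 26 mm high, outer lip 8 mm high at 148 mm radius, floor 22 mm above the bench; the square die's bay lies along +x
- press: black bench wax press, fixed: base 150 mm wide and 30 mm high from x = -105 mm to +270 mm; an aluminium loading platen 110 mm wide from x = -100 mm to +64 mm, its top 45 mm above the bench; press head from x = 140 mm on, 240 mm tall. Origin at bench height. The die goes in along press +x, fork first, die +x along press +x
- stud (a point): the clamping stud on the platen, 8 mm across, upright, 55 mm tall, 30 mm from the press's origin along its +x; this point is on its axis, at the platen's top face
- washer: the steel washer under the knurled nut on the stud, 29 mm across and 3 mm thick; origin at the centre of its underside. It goes up and down with the nut and does not turn
- nut_grip (a point): the knurled nut's head, 31 mm across and 22 mm tall; this point is its middle, on the stud's axis, 21 mm above the washer's underside. The stud ends less than 20 mm above the nut's top
- nut (a joint): turn of the nut in rad, growing as it is screwed down (clockwise from above), starting between 0 and 0.4. It goes down 12 mm per whole turn; at 0 the washer's underside is 12 mm above the platen, so that it meets an 8 mm foot at about 2.09 rad. About 0.06 N m of friction; it stays where it is left, even loaded
- wax_tree: a brittle green wax tree standing on an octagonal steel plate, 92 mm across and 150 mm tall; origin at the centre of its underside
- cast_tree: a dark metal casting tree, 70 mm across and 110 mm tall, standing on the bench; origin at the centre of its underside
- spray: a white spray bottle, 46 mm across and 148 mm tall; origin at the centre of its underside
- pattern_box: an open clear box of wax patterns, 80 x 110 x 30 mm; origin at the centre of its underside
- lidded_box: a white closed plastic box, 70 x 100 x 28 mm; origin at the centre of its underside
- casting: a small dark metal casting lying on the bench, about 48 x 22 x 14 mm; origin at the centre of its underside
- screwdriver: a screwdriver lying on the bench, 130 mm long; origin on the bench, midway along it

How it is judged (in metres and radians):
On the way, in this order (a step that is already met when the one before it is completed fails the run):
1. the carousel is turned until the square die, still in its bay, stands in the cover's opening (horizontal distance between square_die_center and opening below 0.07 m and height (world z) of square_die_center below 0.05 m), for 0.2 s.
2. the die lies flat on the platen with its slot fully home round the stud, under the nut (horizontal distance between slot_end and stud below 0.005 m and angle between the x axis of slot_end and the x axis of press, either way round below 0.15 rad and z of slot_end in the frame of stud below 0.0065 m and angle between slot_end's own z axis and vertical below 0.06 rad), for 0.2 s.
3. the nut is screwed down tight on the die's foot (all of step 2 and contact force between washer and square_die above 4 N), for 0.2 s.
At the end, for the whole second after the job is handed in: Square die released, at rest, flat on the platen (within 2.5 mm), slot seat within 5 mm of the stud's axis, within 0.15 rad of the press's axis; washer pressing on its foot with over 4 N; the other dies in their bays; things on the bench moved less than 30 mm (all of step 3 and linear speed of square_die below 0.01 m/s and contact force between the fingers and square_die below 0.1 N and height (world z) of each of round_die_center, slim_die_center below 0.06 m and height (world z) of low_die_center below 0.05 m and horizontal distance between each of round_die_center, low_die_center, slim_die_center and knob below 0.14 m and distance of each of wax_tree, cast_tree, spray, pattern_box, lidded_box, casting, screwdriver from where it was at the start of the episode below 0.03 m); the robot touches nothing.
It fails at once if another die is lifted or knocked out of its bay (height (world z) of any of round_die_center, slim_die_center above 0.063 m or horizontal distance between any of round_die_center, low_die_center, slim_die_center and knob above 0.145 m or height (world z) of low_die_center above 0.051 m).
It fails at once if a tree or the spray bottle is pushed more than 30 mm or tipped (distance of any of wax_tree, cast_tree, spray from where it was at the start of the episode above 0.03 m or angle between any of wax_tree, cast_tree, spray's own z axis and vertical above 0.35 rad).
It fails at once if another thing on the bench is pushed more than 30 mm (distance of any of pattern_box, lidded_box, casting, screwdriver from where it was at the start of the episode above 0.03 m).
It also fails if it takes over 72 s, if anything falls off the work surface, if the arm or the gripper's body presses on something with over 40 N, if the wrist force passes 120 N, or if a joint passes its speed limit or range.

## Robot

A 6-joint arm with a two-finger parallel gripper is mounted at the origin on the work surface. World frame = base frame: x ahead of the robot, y to its left, z up, the work surface at z = 0. Lengths are in m, angles in degrees, forces in N, time in s.
With the tool pointing down it reaches from about 0.3 to 0.75 m from the base axis. Payload 8.5 kg.
Tool frame: the origin (TCP) lies midway between the tips of the shut fingers; the grasp point (between the pads) lies env.tcp_to_grasp behind it (env.tcp_to_grasp is the distance from the TCP to the grasp point, in m); z points along the fingers, y is the line along which they close (so a half turn about z gives the same grasp; the last joint's range is limited). The gripper opens to 85 mm and grips with 20 to 120 N. Pads are 22 mm wide; open, the fingers measure 114 mm over their backs; the gripper's body (76 mm by 85 mm) begins 54 mm behind the grasp point. The pads swing forward as they close: fully open they stand 13 mm farther back than shut.
Start: joints at [-12.336, 21.807, 74.336, -0, 83.858, -12.336], TCP at [0.55, 0, 0.231] pointing down, gripper open.
Joint ranges: [-178.18, 178.18], [-50.72, 133.34], [12.68, 142.11], [-81.47, 261.47], [9.98, 163.14], [-165.26, 165.26]. Speed limits (degrees/s): [136.94, 136.94, 180, 180, 180, 180].

## Interface

Orientations are given as a 3x3 rotation matrix whose columns are the frame's x, y, z axes.
In Python, from rig import observe, optics, job, env gives the robot as it stands. The module is installed in compiled form; this text tells all that it offers.
- The arm moves only by the shell command python3 -m jog 'ROWS' [FORCE]. ROWS is JSON, a list of rows, each a list of 7 numbers: the turn, a rotation vector about the tool's x, y, z in rad, then the shift along the tool's x, y, z in m, then the opening in per cent of the stroke, from 0 (shut) to 100 (fully open). A call has 1 to 10 rows; each row shifts and turns the commanded pose from where the row before left it, along the tool's axes as they then stand; what a row does not reach is not made up. A row lasts 1/8 s, in which the tool goes at most 62.5 mm and 10.7 degrees, less where a joint would pass 70% of its speed; a pose out of reach is approached as far as the arm can. A call is refused whole if a number of a shift passes 0.0625 or a number of a turn 0.188, either way. A call with a gripper value outside its range is refused whole. The fingers move at their own pace and stop on an object; FORCE is the grip in N (left out, the last holds). Time passes only in rows, so rows that do not move let the fingers close. It gives the time, the measured TCP pose, the force, the opening and the grip force at its end, in the units of the state.
- observe(): the state, without advancing time (a new reading comes with each control period).
- optics.get_image(name): name is "scene" or "side" or "wrist"; returns a dict with "pixels" (400x640x3 uint8, red, green, blue), "mtx" (3x3 intrinsics, pixels), "dist_coeffs" ([k1, k2, p1, p2, k3] as OpenCV has them; the pictures are not rectified), "rvec" (rotation vector, rad) and "tvec" (3), from world to camera coordinates, as OpenCV has them. Camera axes: x right, y down, z forward; pixel columns grow to the right and rows downward; lengths in m; the calibration is good to about 2 mm. A picture is of the moment at which its call begins. There is no depth.
- job.close_job(): hands the job in; it is judged then, once.
The state is a dict: "time_s": time; "q": joint angles; "qvel": joint speeds; "joint_efforts": joint torques, N m; "position": TCP position; "tool_rot": TCP orientation; "ft_force": force on the tool from outside, world axes, zero at the start; "wrist_torque": the same for the moment, N m; "grip_width": finger opening in m; "gripper_force": force on a finger pad.
Only numpy, scipy, OpenCV 4.12 (cv2) and the standard library are available. Lean on these libraries where they do the work, as an engineer would, in place of code of your own. Each camera call takes 0.05 s, during which the arm holds its last target. There are 200 camera calls.

## Working session

There is one attempt and no reset: what is moved stays moved. The work goes in short steps, Python scripts to look and compute and a shell command to move; the robot and the scene stay as the last step left them, time stands still between calls to the robot, and variables do not carry over. Pictures are saved under pics/ and viewed, at most 10 in all, crops included, and the job is handed in when it is done.

```bash
mkdir -p pics; python3 - <<'E'
from rig import observe, optics, env
import cv2,pickle
s=observe(); print(s['time_s'],s['position'],s['tool_rot'],s['grip_width'],env.tcp_to_grasp)
d={}
for n in ("scene","side","wrist"):
    d[n]=optics.get_image(n); cv2.imwrite(f'pics/a_{n}.png',d[n]['pixels'][:,:,::-1])
    import numpy as np
    R=cv2.Rodrigues(np.array(d[n]['rvec']))[0]; print(n,-R.T@np.array(d[n]['tvec']).ravel(),R[2],d[n]['mtx'][0][0])
pickle.dump(d,open('a.pkl','wb'))
E
```

```text
0.0 [5.49714948e-01 5.67909733e-05 2.30718866e-01] [[ 6.20233138e-05  9.99999009e-01 -1.40667381e-03]
 [ 9.99999939e-01 -6.15401768e-05  3.43501234e-04]
 [ 3.43414327e-04 -1.40669503e-03 -9.99998952e-01]] 0.08528463740400763 0.0187
scene [ 0.84557076 -0.41605676  0.89569688] [-0.30247879  0.4095395  -0.86068809] 382.06568540204125
side [ 0.00611814 -0.72570667  0.82236169] [ 0.48696802  0.60311218 -0.63175774] 504.7429408797446
wrist [0.55051791 0.07597118 0.37318169] [-0.00227762 -0.29398332 -0.95580784] 316.8172826229472
```

View pics/a_scene.png

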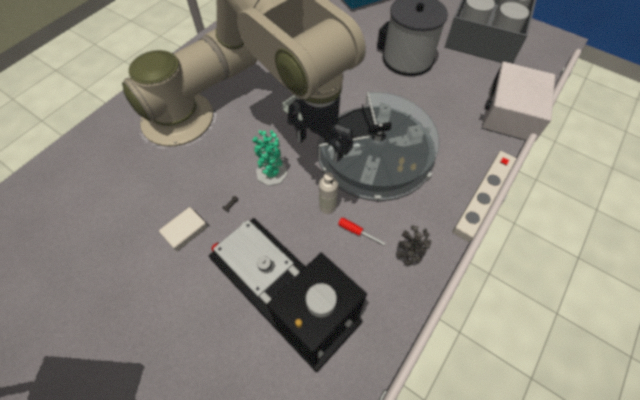

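View pics/a_side.png

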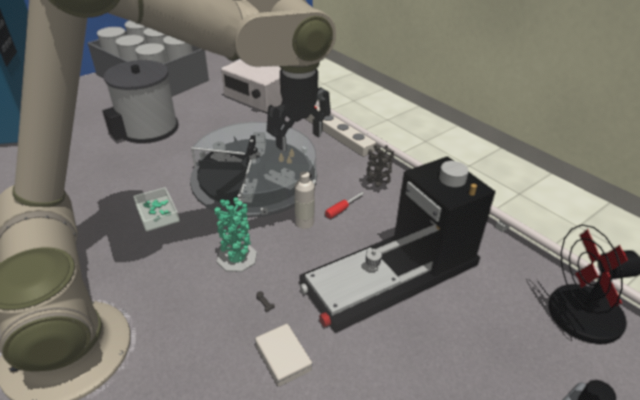

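```bash
cat > h.py <<'E'
import numpy as np, cv2
def cam(d):
    return [np.array(d[k],float) for k in ('mtx','dist_coeffs','rvec','tvec')]
def proj(d,P):
    K,D,r,t=cam(d); return cv2.projectPoints(np.array(P,float).reshape(-1,3),r,t,K,D)[0][:,0]
def ray(d,uv):
    K,D,r,t=cam(d); R=cv2.Rodrigues(r)[0]
    n=cv2.undistortPoints(np.array([[uv]],float),K,D)[0,0]
    v=R.T@np.array([n[0],n[1],1]); return -R.T@t.ravel(), v/np.linalg.norm(v)
def atz(d,uv,z):
    c,v=ray(d,uv); return c+v*(z-c[2])/v[2]
def tri(obs):
    A=0;b=0;L=[]
    for d,uv in obs:
        c,v=ray(d,uv); M=np.eye(3)-np.outer(v,v); A=A+M; b=b+M@c; L.append((c,v,M))
    p=np.linalg.solve(A,b); return p,[float(np.linalg.norm(M@(p-c))*1e3) for c,v,M in L]
def crop(d,x0,y0,w,h,s):
    return cv2.resize(np.ascontiguousarray(d['pixels'][y0:y0+h,x0:x0+w,::-1]),None,fx=s,fy=s,interpolation=cv2.INTER_CUBIC)
E
python3 - <<'E'
from h import *; import pickle
d=pickle.load(open('a.pkl','rb'))
a=np.vstack([np.hstack([crop(d['scene'],310,80,133,125,3),crop(d['side'],185,110,133,125,3)]),
 np.hstack([crop(d['scene'],205,210,133,75,3),crop(d['side'],295,235,133,75,3)])])
cv2.imwrite('pics/b.png',a);print(a.shape)
E
```

```text
(600, 798, 3)
```

View pics/b.png

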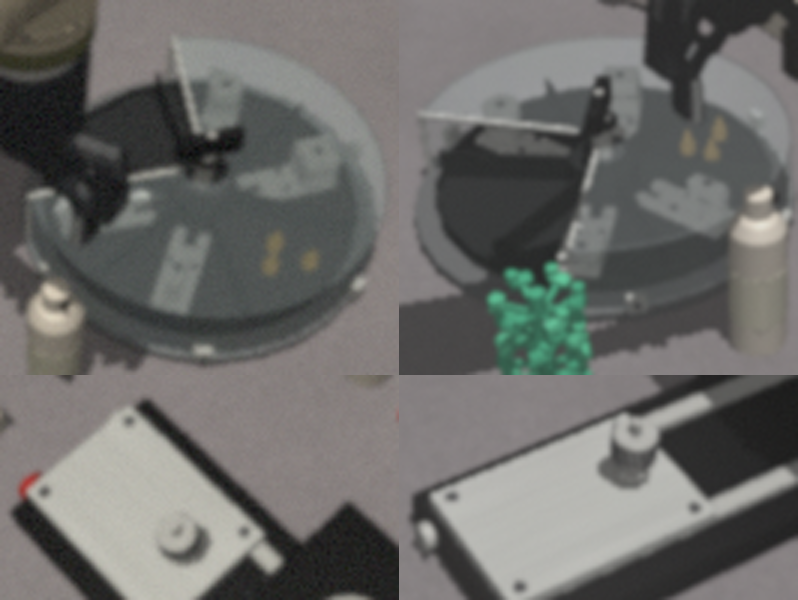

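View pics/a_wrist.png

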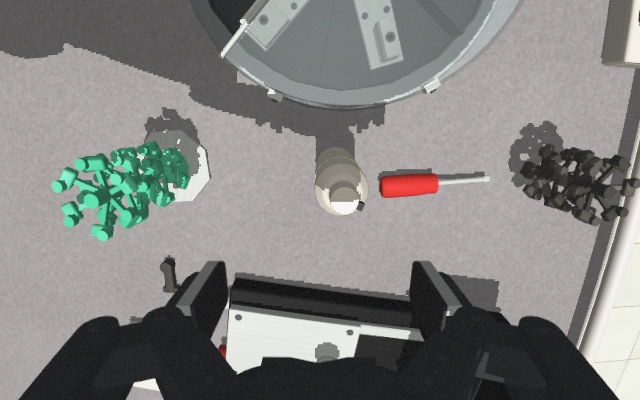

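```bash
python3 - <<'E'
from h import *; import pickle
d=pickle.load(open('a.pkl','rb')); S,T,W=d['scene'],d['side'],d['wrist']
s=lambda x,y:(310+x/3,80+y/3); t=lambda x,y:(185+(x-399)/3,110+y/3)
print('knob',tri([(S,s(215,150)),(T,t(598,125))]))
print('edgeA top',tri([(S,s(175,40)),(T,t(420,115))]),'edgeB',tri([(S,s(35,195)),(T,t(565,260))]))
s2=lambda x,y:(205+x/3,210+(y-375)/3); t2=lambda x,y:(295+(x-399)/3,235+(y-375)/3)
print('stud top',tri([(S,s2(178,530)),(T,t2(634,428))]))
for a,b in [((129,421),(452,496)),((44,491),(519,587)),((244,531),(694,507))]:
    print('hole',tri([(S,s2(*a)),(T,t2(*b))]))
for uv in [(238,317),(350,332)]: print(atz(W,uv,.045))
print('spray top',tri([(S,(328,180)),(W,(345,192))]), 'wax', tri([(S,(267,155)),(T,(235,220))]),'cast',tri([(S,(415,240)),(T,(378,165))]))
# center estimate: rack circle in wrist view bench contact
E
```

```text
knob (array([0.57855392, 0.25695849, 0.07615177]), [4.010055016053196, 4.0100550160532])
edgeA top (array([0.46705014, 0.37164081, 0.06788586]), [0.9424529156002357, 0.9424529156002971]) edgeB (array([0.46367527, 0.13040555, 0.05842924]), [2.9718457203634645, 2.971845720363488])
stud top (array([ 0.56102253, -0.23123773,  0.08853917]), [0.31838481209132696, 0.3183848120914182])
hole (array([ 0.45076076, -0.17048732,  0.04358914]), [0.10613743155639498, 0.1061374315564305])
hole (array([ 0.43588507, -0.25855901,  0.04330096]), [0.4812395615238784, 0.48123956152373626])
hole (array([ 0.59395492, -0.22247157,  0.01493292]), [38.57790160709329, 38.577901607093224])
[ 0.45044845 -0.16888089  0.045     ]
[ 0.58911979 -0.19065575  0.045     ]
spray top (array([0.5694044 , 0.01060292, 0.12749252]), [2.139902428355133, 2.1399024283549943]) wax (array([0.38287901, 0.00125458, 0.10743315]), [7.094849316671605, 7.094849316671574]) cast (array([0.8125262 , 0.01730771, 0.06442229]), [5.410397785318727, 5.410397785318579])
```

```bash
python3 -m jog '[[0,0,0,0.05,0,-0.025,100],[0,0,0,0.05,0,-0.025,100],[0,0,0,0.05,0,-0.025,100],[0,0,0,0.05,0,-0.025,100],[0,0,0,0,0,0,100]]'
cat > shot.py <<'E'
import sys,cv2,pickle
from rig import optics
d=optics.get_image(sys.argv[2]); pickle.dump(d,open(sys.argv[1]+'.pkl','wb')); cv2.imwrite('pics/'+sys.argv[1]+'.png',d['pixels'][:,:,::-1])
E
python3 shot.py w1 wrist
python3 -m jog '[[0,0,0,0.05,0,-0.01,100],[0,0,0,0.05,0,-0.01,100],[0,0,0,0,0,0,100],[0,0,0,0,0,0,100]]'
python3 shot.py w2 wrist
python3 - <<'E'
import cv2,numpy as np
a=cv2.imread('pics/w1.png');b=cv2.imread('pics/w2.png')
cv2.imwrite('pics/w12.png',cv2.resize(np.vstack([a[:,60:580],b[:,60:580]]),(390,600),interpolation=cv2.INTER_AREA))
E
```

```text
time_s: 0.78
position: [0.5498, 0.203, 0.3327]
tool_rot: [[-0.004, 1.0, 0.003], [1.0, 0.004, 0.001], [0.001, 0.003, -1.0]]
ft_force: [0.2, -0.2, -1.3]
grip_width: 0.0858
gripper_force: 0.0
time_s: 1.32
position: [0.5502, 0.2988, 0.3503]
tool_rot: [[0.001, 1.0, -0.002], [1.0, -0.001, -0.001], [-0.001, -0.002, -1.0]]
ft_force: [0.4, -0.3, 0.7]
grip_width: 0.0854
gripper_force: 0.0
```

View pics/w2.png

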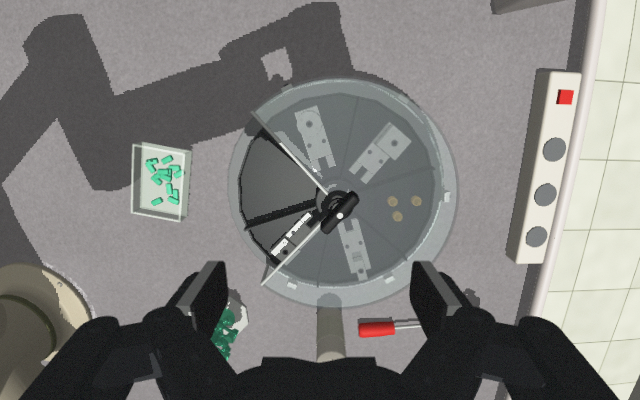

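```bash
python3 - <<'E'
from h import *; import pickle
a=pickle.load(open('w2.pkl','rb'))
cv2.imwrite('pics/w2c.png',crop(a,230,75,200,150,4) if 0 else crop(a,225,72,225,225,2.6))
E
```

```text
(no output)
```

View pics/w2c.png

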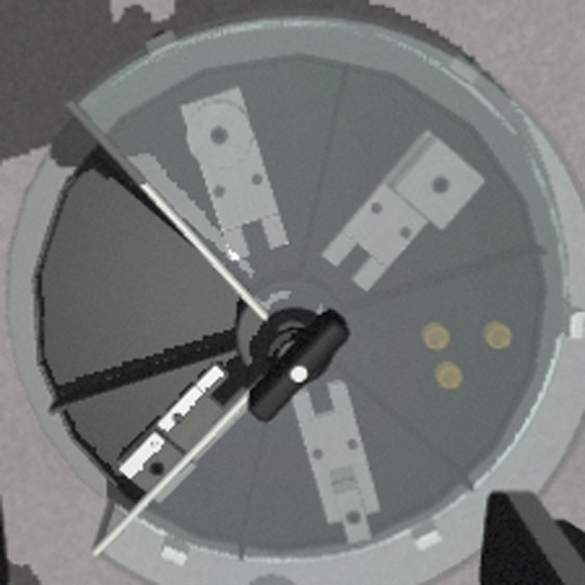

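```bash
python3 - <<'E'
from h import *; import pickle
from rig import observe
a=pickle.load(open('w2.pkl','rb')); c=lambda x,y:(225+x/2.6,72+y/2.6)
k=atz(a,c(299,373),.116); print('dot',k)
e1,e2=atz(a,c(257,408),.116),atz(a,c(345,322),.116); print(e1,e2,np.linalg.norm(e1-e2)); print('bar deg',np.degrees(np.arctan2(*(e2-e1)[1::-1])))
for n,p,z in [('sq hole top .064',(440,185),.064),('sq @.04',(440,185),.04),('low',(157,467),.04),('low@.064',(157,467),.064),('round',(219,135),.064)]:
    q=atz(a,c(*p),z); v=q-k; print(n,q,np.hypot(v[0],v[1]),np.degrees(np.arctan2(v[1],v[0])))
w=[atz(a,c(*p),.064) for p in [(430,130),(485,182),(390,180),(445,230)]]
print('block sides',[np.linalg.norm(w[i]-w[j]) for i,j in [(0,1),(0,2),(1,3),(2,3)]])
for p in [(71,105),(97,553)]: print('edge',atz(a,c(*p),.08))
print(observe()['q'])
E
```

```text
dot [0.57709291 0.24533008 0.116     ]
[0.55684407 0.2272308  0.116     ] [0.5984743  0.27087071 0.116     ] 0.06031183547912539
bar deg 46.3501240696824
sq hole top .064 [0.65177571 0.32983745 0.064     ] 0.11277860965172296 48.531581363798686
sq @.04 [0.6574103  0.32731346 0.04      ] 0.11477001517954917 45.58810849987506
low [0.49774933 0.15927956 0.04      ] 0.11704741706039137 -132.6778548947609
low@.064 [0.50058004 0.17071279 0.064     ] 0.10687356485807528 -135.71860381065866
round [0.53797669 0.3548856  0.064     ] 0.11632922701331724 109.64883643073499
block sides [np.float64(0.039799901561011694), np.float64(0.03169459257206969), np.float64(0.031528194004597734), np.float64(0.03969981221711704)]
edge [0.46683354 0.37028757 0.08      ]
edge [0.46613079 0.12411813 0.08      ]
[ 1.76716684e+01  2.77059824e+01  4.55406475e+01 -1.74706204e-02
  1.06842303e+02  1.77624649e+01]
```

```bash
python3 - <<'E'
from h import *; import pickle
a=pickle.load(open('w1.pkl','rb')); b=pickle.load(open('w2.pkl','rb'))
c=[(225+x/2.6,72+y/2.6) for x,y in [(299,373)]][0]
p=proj(a,[atz(b,c,.116)])[0]; print(p)
x,y=int(p[0]),int(p[1]); 
# find white dot by template in w1
t=b['pixels'][int(c[1])-9:int(c[1])+10,int(c[0])-9:int(c[0])+10]
s=a['pixels'][y-30:y+31,x-30:x+31]; r=cv2.matchTemplate(s,t,cv2.TM_CCOEFF_NORMED); m=cv2.minMaxLoc(r); 
q=(x-30+m[3][0]+9+c[0]-int(c[0]),y-30+m[3][1]+9+c[1]-int(c[1])); print(m[1],q,tri([(a,q),(b,c)]))
# square die block hole
c=(225+440/2.6,72+185/2.6)
for z in (.064,.04):
    print(z,proj(a,[atz(b,c,z)]))
t=b['pixels'][int(c[1])-9:int(c[1])+10,int(c[0])-9:int(c[0])+10]
p=proj(a,[atz(b,c,.06)])[0];x,y=int(p[0]),int(p[1])
s=a['pixels'][y-30:y+31,x-30:x+31]; r=cv2.matchTemplate(s,t,cv2.TM_CCOEFF_NORMED); m=cv2.minMaxLoc(r)
q=(x-30+m[3][0]+9+c[0]-int(c[0]),y-30+m[3][1]+9+c[1]-int(c[1])); print(m[1],q,tri([(a,q),(b,c)]))
E
```

```text
[342.0995346  139.89125475]
0.7696234583854675 (343.0, 140.46153846153845) (array([0.57777204, 0.2445149 , 0.11373654]), [0.5224211491381591, 0.5224211491378666])
0.064 [[401.77078124  66.27594349]]
0.04 [[401.24634224  70.78152261]]
0.9072660803794861 (402.2307692307693, 66.15384615384613) (array([0.65186008, 0.32989794, 0.06479574]), [0.2645482145020049, 0.2645482145021447])
```

```bash
python3 -m jog '[[0,0,0,-0.052,0.027,0,60],[0,0,0.1855,0,0,0.04,60],[0,0,0.1855,0,0,0.04,60],[0,0,0.1855,0,0,0.04,60],[0,0,0.1855,0,0,0.05,60],[0,0,0,0,0,0,60],[0,0,0,0,0,0,60]]' 40
```

```text
time_s: 2.25
position: [0.5779, 0.2474, 0.1835]
tool_rot: [[0.674, 0.739, 0.003], [0.739, -0.674, 0.001], [0.002, 0.002, -1.0]]
ft_force: [-0.2, -0.3, 0.2]
grip_width: 0.0513
gripper_force: 0.0
```

```bash
python3 -m jog '[[0,0,0,0,0,0.045,60],[0,0,0,0,0,0.042,60],[0,0,0,0,0,0,40],[0,0,0,0,0,0,0],[0,0,0,0,0,0,0],[0,0,0,0,0,0,0],[0,0,0,0,0,0,0]]' 40; python3 -c "from rig import observe as o;s=o();print(s['q'],s['wrist_torque'])"
```

```text
time_s: 3.12
position: [0.5791, 0.2477, 0.0976]
tool_rot: [[0.676, 0.737, 0.007], [0.737, -0.676, 0.001], [0.005, 0.005, -1.0]]
ft_force: [2.5, -3.9, 7.3]
grip_width: 0.013
gripper_force: 41.3
[ 1.24332098e+01  3.61561997e+01  7.22814730e+01 -6.03955155e-02
  7.11659184e+01  5.49559565e+01] [-0.49322158 -0.43358156  0.04800599]
```

```bash
python3 -m jog '[[0,0,-0.178,0,0,0,0],[0,0,-0.178,0,0,0,0],[0,0,-0.178,0,0,0,0],[0,0,-0.178,0,0,0,0],[0,0,-0.178,0,0,0,0],[0,0,-0.178,0,0,0,0],[0,0,0,0,0,0,0]]' ; python3 -m jog '[[0,0,-0.178,0,0,0,0],[0,0,-0.178,0,0,0,0],[0,0,-0.178,0,0,0,0],[0,0,-0.178,0,0,0,0],[0,0,-0.178,0,0,0,0],[0,0,-0.178,0,0,0,0],[0,0,-0.178,0,0,0,0],[0,0,0,0,0,0,0],[0,0,0,0,0,0,0]]'; python3 shot.py s1 side;python3 shot.py w3 wrist
```

```text
time_s: 4.0
position: [0.5752, 0.2485, 0.0976]
tool_rot: [[-0.323, 0.946, -0.002], [0.946, 0.323, 0.0], [0.001, -0.002, -1.0]]
ft_force: [-15.5, -2.5, 17.7]
grip_width: 0.013
gripper_force: 44.2
time_s: 5.12
position: [0.5727, 0.2447, 0.0974]
tool_rot: [[-1.0, -0.002, -0.01], [-0.002, 1.0, -0.007], [0.01, -0.007, -1.0]]
ft_force: [-28.0, -21.5, 25.0]
grip_width: 0.0132
gripper_force: 43.9
```

View pics/w3.png

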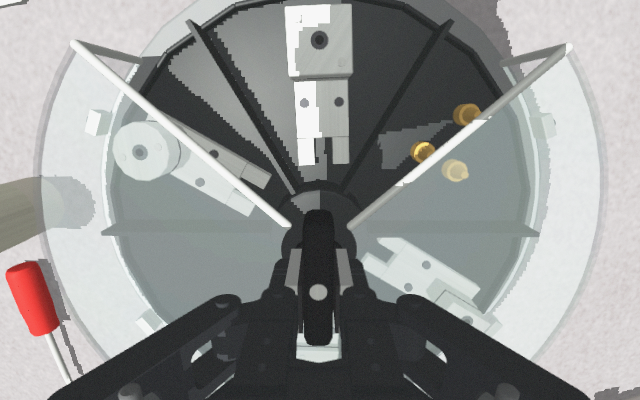

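```bash
python3 -m jog '[[0,0,0,0,0,0,60],[0,0,0,0,0,0,60],[0,0,0,0,0,0,60],[0,0,0,0,0,-0.04,60],[0,0,0,0,0,-0.05,60],[0,0,0,0.04,0,-0.02,60],[0,0,0,0,0,0,60]]'; python3 shot.py w4 wrist; python3 - <<'E'
from h import *; import pickle
a=pickle.load(open('w3.pkl','rb'))
for n,p,z in [('hole',(319.5,40),.064),('fl',(309,166),.03),('fr',(339,164),.03),('h1',(307,102),.03),('h2',(339,102),.03),('c',(288,77),.064),('c',(352,76),.064),('cl',(286,6),.064),('cr',(352,5),.064)]: print(n,atz(a,p,z))
print(proj(pickle.load(open('w4.pkl','rb')),[atz(a,(319.5,40),.064)]))
E
```

```text
time_s: 6.1
position: [0.536, 0.2486, 0.2067]
tool_rot: [[-1.0, -0.003, 0.003], [-0.003, 1.0, 0.001], [-0.003, 0.001, -1.0]]
ft_force: [0.9, 0.3, 0.5]
grip_width: 0.0512
gripper_force: 0.0
hole [0.46363491 0.24564484 0.064     ]
fl [0.53444345 0.23861393 0.03      ]
fr [0.53305651 0.25866091 0.03      ]
h1 [0.49334428 0.23762745 0.03      ]
h2 [0.49332303 0.25797454 0.03      ]
c [0.48163548 0.22915524 0.064     ]
c [0.48113025 0.26267858 0.064     ]
cl [0.44754444 0.22882358 0.064     ]
cr [0.44711885 0.26189303 0.064     ]
[[313.98273192 110.79678042]]
```

View pics/w4.png

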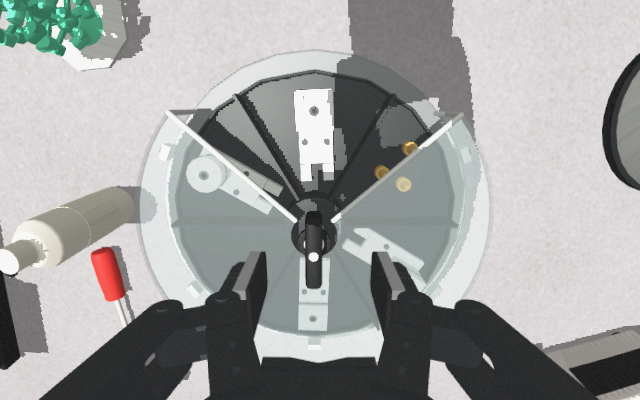

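```bash
python3 -m jog '[[0,0,0,0.036,-0.0015,0,60],[0,0,0,0.036,-0.0015,0,60],[0,0,0,0,0,0.05,60],[0,0,0,0,0,0.05,60],[0,0,0,0,0,0.03,60],[0,0,0,0,0,0,60],[0,0,0,0,0,0,60]]' 40; python3 shot.py w5 wrist; python3 - <<'E'
from h import *;import pickle
print(proj(pickle.load(open('w5.pkl','rb')),[[.464,.2458,.064]]))
E
```

```text
time_s: 7.02
position: [0.4659, 0.245, 0.0751]
tool_rot: [[-1.0, -0.001, 0.001], [-0.001, 1.0, 0.0], [-0.001, 0.0, -1.0]]
ft_force: [0.5, -0.5, 0.5]
grip_width: 0.0512
gripper_force: 0.0
[[318.48239773 251.36772079]]
```

```bash
python3 -m jog '[[0,0,0,0.001,0.001,0.03,60],[0,0,0,0,0,0.015,60],[0,0,0,0,0,0,60],[0,0,0,0,0,0,0],[0,0,0,0,0,0,0],[0,0,0,0,0,0,0],[0,0,0,0,0,0,0]]' 60
```

```text
time_s: 7.95
position: [0.4647, 0.2461, 0.0305]
tool_rot: [[-1.0, -0.001, 0.002], [-0.001, 1.0, 0.001], [-0.002, 0.001, -1.0]]
ft_force: [-1.2, 0.4, 5.9]
grip_width: 0.0333
gripper_force: 59.9
```

```bash
python3 -m jog '[[0,0,0,0,0,-0.015,0],[0,0,0,0,0,-0.035,0],[0,0,0,0,0,-0.05,0],[0,0,0,0,0,-0.05,0],[0,0,0,0,0,-0.05,0],[0,0,0,0,-0.04,0,0],[0,0,0,-0.01,-0.05,0,0],[0,0,0,-0.01,-0.05,0,0],[0,0,0,-0.01,-0.05,0,0],[0,0,0,-0.01,-0.05,0,0]]';python3 -m jog '[[0,0,0,-0.01,-0.05,0,0],[0,0,0,0,-0.05,0,0],[0,0,0,0,-0.05,0,0],[0,0,0,0,-0.04,0,0],[0,0,0.16,0,0,0,0],[0,0,0,0,0,0,0],[0,0,0,0,0,0,0]]'; python3 shot.py w6 wrist; python3 shot.py s6 scene; python3 shot.py d6 side; python3 -m jog '[[0,0,0,0.03,0.03,0,0],[0,0,0,0,0,0,0],[0,0,0,0,0,0,0]]'; python3 shot.py w7 wrist
```

```text
time_s: 9.2
position: [0.504, 0.0043, 0.2303]
tool_rot: [[-1.0, -0.001, 0.001], [-0.001, 1.0, -0.0], [-0.001, -0.0, -1.0]]
ft_force: [1.0, 0.5, -1.5]
grip_width: 0.0334
gripper_force: 59.7
time_s: 10.07
position: [0.5144, -0.1836, 0.2298]
tool_rot: [[-0.988, 0.155, 0.0], [0.155, 0.988, -0.0], [-0.0, -0.0, -1.0]]
ft_force: [-0.6, -0.3, -1.2]
grip_width: 0.0334
gripper_force: 59.8
time_s: 10.6
position: [0.49, -0.1498, 0.2296]
tool_rot: [[-0.988, 0.157, 0.001], [0.157, 0.988, -0.001], [-0.001, -0.0, -1.0]]
ft_force: [0.2, -0.7, -1.2]
grip_width: 0.0332
gripper_force: 59.9
```

View pics/w6.png

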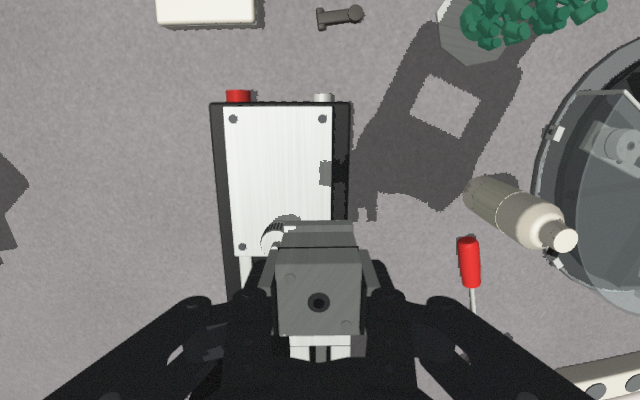

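```bash
python3 - <<'E'
from h import *; import pickle
a=pickle.load(open('w6.pkl','rb')); d=pickle.load(open('a.pkl','rb'))
pts={n:atz(a,p,.045) for n,p in [('cl',(222.5,106.5)),('cr',(333,106.5)),('hl',(233,119)),('hr',(323,119)),('hf',(242,247)),('fl',(236,256))]}
for n,p in pts.items(): print(n,p)
hl,hr,hf=[pts[k] for k in ('hl','hr','hf')]
print('yaw from y-axis',np.degrees(np.arctan2(*(hr-hl)[1::-1]))-90,np.degrees(np.arctan2(*(pts['cr']-pts['cl'])[1::-1]))-90,'from x',np.degrees(np.arctan2(*(hf-hl)[1::-1])),np.degrees(np.arctan2(*(pts['fl']-pts['cl'])[1::-1])))
print(np.linalg.norm(hr-hl),np.linalg.norm(hf-hl),np.linalg.norm(pts['cr']-pts['cl']),np.linalg.norm(pts['fl']-pts['cl']))
S,T=d['scene'],d['side']
s2=lambda x,y:(205+x/3,210+(y-375)/3); t2=lambda x,y:(295+(x-399)/3,235+(y-375)/3)
yaw=np.radians(-9.1);X=np.array([np.cos(yaw),np.sin(yaw)]);Y=np.array([-X[1],X[0]])
m=(pts['cl']+pts['cr'])[:2]/2; st=m+.130*X; print('stud from platen',st)
m=(hl+hr)[:2]/2; print('hole mid->', m, 'rear hole dist from rear edge',(m-(pts['cl']+pts['cr'])[:2]/2)@X)
n,_=tri([(S,s2(178,530)),(T,t2(634,428))]); print('nut in press',(n[:2]-st)@X,(n[:2]-st)@Y)
# image check of predicted points in the first views: nut top center z .088, stud top .1
for k,D in (('scene',S),('side',T)):
    print(k,proj(D,[[*st,.1],[*st,.088],[*st,.045]]))
print(s2(178,530),t2(634,428))
E
```

```text
cl [ 0.42327719 -0.26509063  0.045     ]
cr [ 0.44097328 -0.15644461  0.045     ]
hl [ 0.43689774 -0.2573906   0.045     ]
hr [ 0.4513845  -0.16807874  0.045     ]
hf [ 0.57525238 -0.27978243  0.045     ]
fl [ 0.58518781 -0.28921061  0.045     ]
yaw from y-axis -9.213376094247153 -9.251005555834737 from x -9.19324675354589 -8.473094059206643
0.09047913668817699 0.14015492056718212 0.11007774707522726 0.16369735099494864
stud from platen [ 0.56048903 -0.23132817]
hole mid-> [ 0.44414112 -0.21273467] rear hole dist from rear edge 0.012175757984674322
nut in press 0.0005124877164146775 0.00017367561859054723
scene [[263.4994486  259.52521456]
 [264.18917656 261.51656497]
 [266.53013708 268.2725657 ]]
side [[373.75286913 248.88159352]
 [373.2849014  253.08226929]
 [371.66477152 267.64657453]]
(264.3333333333333, 261.6666666666667) (373.3333333333333, 252.66666666666666)
```

```bash
python3 -m jog '[[0,0,0,0.014,-0.035,0,0],[0,0,0,0,-0.034,0,0],[0,0,0,0,0,0.05,0],[0,0,0,0,0,0.05,0],[0,0,0,0,0,0.04,0],[0,0,0,0,0,0,0],[0,0,0,0,0,0,0]]';python3 shot.py w8 wrist; python3 - <<'E'
from h import *; import pickle
a=pickle.load(open('w6.pkl','rb'))
p=atz(a,(318.5,303),.2298+.0335); t=np.array([.5144,-.1836,0]);X=np.array([.988,-.155,0]);Y=np.array([.155,.988,0]);print((p-t)@X,(p-t)@Y)
E
```

```text
time_s: 11.52
position: [0.4658, -0.2165, 0.0907]
tool_rot: [[-0.987, 0.158, 0.002], [0.158, 0.987, -0.001], [-0.002, -0.001, -1.0]]
ft_force: [0.0, 0.9, -1.2]
grip_width: 0.0336
gripper_force: 59.8
-0.0005098914166691076 0.0008351476464773368
```

```bash
python3 -m jog '[[0,0,0,0,-0.0005,0.02,0],[0,0,0,0,0,0.013,0],[0,0,0,0,0,0,0],[0,0,0,0,0,0,0]]';python3 -m jog '[[0,0,0,0,0,0.001,0],[0,0,0,0,0,0,0],[0,0,0,0,0,0,0]]';python3 -m jog '[[0,0,0,0,0,0.001,0],[0,0,0,0,0,0,0],[0,0,0,0,0,0,0]]'
```

```text
time_s: 12.08
position: [0.4652, -0.2164, 0.0571]
tool_rot: [[-0.987, 0.158, 0.001], [0.158, 0.987, -0.001], [-0.001, -0.001, -1.0]]
ft_force: [-0.2, -0.3, -2.1]
grip_width: 0.033
gripper_force: 59.8
time_s: 12.45
position: [0.4649, -0.2161, 0.0555]
tool_rot: [[-0.987, 0.158, 0.0], [0.158, 0.987, -0.0], [-0.0, -0.0, -1.0]]
ft_force: [0.2, -0.2, -1.4]
grip_width: 0.033
gripper_force: 59.8
time_s: 12.82
position: [0.4648, -0.2161, 0.0543]
tool_rot: [[-0.987, 0.158, -0.0], [0.158, 0.987, 0.0], [0.0, 0.0, -1.0]]
ft_force: [-0.2, 0.1, -1.0]
grip_width: 0.0334
gripper_force: 59.8
```

```bash
python3 -m jog '[[0,0,0,0,0,0.0007,0],[0,0,0,0,0,0,0],[0,0,0,0,0,0,0]]';python3 -m jog '[[0,0,0,0,0,0.0007,0],[0,0,0,0,0,0,0],[0,0,0,0,0,0,0]]'
```

```text
time_s: 13.2
position: [0.4648, -0.2161, 0.0536]
tool_rot: [[-0.987, 0.158, -0.0], [0.158, 0.987, 0.0], [0.0, 0.0, -1.0]]
ft_force: [0.3, 0.3, -1.6]
grip_width: 0.0333
gripper_force: 59.9
time_s: 13.58
position: [0.4648, -0.2161, 0.0535]
tool_rot: [[-0.987, 0.158, 0.0], [0.158, 0.987, -0.0], [-0.0, -0.0, -1.0]]
ft_force: [-2.8, 0.4, 5.6]
grip_width: 0.0336
gripper_force: 60.8
```

```bash
python3 -m jog '[[0,0,0,0,0,-0.0007,0],[0,0,0,-0.01,0,0,0],[0,0,0,-0.01,0,0,0],[0,0,0,0,0,0,0],[0,0,0,0,0,0,0]]';python3 -m jog '[[0,0,0,-0.005,0,0,0],[0,0,0,-0.005,0,0,0],[0,0,0,0,0,0,0],[0,0,0,0,0,0,0]]';python3 -m jog '[[0,0,0,-0.004,0,0,0],[0,0,0,-0.003,0,0,0],[0,0,0,0,0,0,0],[0,0,0,0,0,0,0]]'; python3 shot.py w9 wrist;python3 shot.py s9 scene;python3 shot.py d9 side
```

```text
time_s: 14.2
position: [0.4847, -0.2192, 0.0535]
tool_rot: [[-0.987, 0.158, 0.0], [0.158, 0.987, 0.0], [-0.0, 0.0, -1.0]]
ft_force: [0.3, -0.2, -0.6]
grip_width: 0.0335
gripper_force: 60.0
time_s: 14.7
position: [0.4948, -0.2212, 0.0537]
tool_rot: [[-0.987, 0.158, 0.001], [0.158, 0.987, -0.001], [-0.001, -0.0, -1.0]]
ft_force: [1.1, -3.0, -1.8]
grip_width: 0.033
gripper_force: 59.7
time_s: 15.2
position: [0.5017, -0.2221, 0.0536]
tool_rot: [[-0.987, 0.158, 0.001], [0.158, 0.987, -0.0], [-0.001, -0.0, -1.0]]
ft_force: [0.6, -3.9, -2.2]
grip_width: 0.033
gripper_force: 59.7
```

```bash
python3 -m jog '[[0,0,0,-0.0015,-0.0007,0,0],[0,0,0,0,0,0,0],[0,0,0,0,0,0,0]]';python3 -m jog '[[0,0,0,-0.0015,0,0,0],[0,0,0,0,0,0,0],[0,0,0,0,0,0,0]]';python3 -m jog '[[0,0,0,-0.0015,0,0,0],[0,0,0,0,0,0,0],[0,0,0,0,0,0,0]]'
```

```text
time_s: 15.72
position: [0.5026, -0.2225, 0.0536]
tool_rot: [[-0.987, 0.158, -0.0], [0.158, 0.987, 0.001], [0.0, 0.001, -1.0]]
ft_force: [-0.3, -0.3, -2.1]
grip_width: 0.0332
gripper_force: 60.1
time_s: 16.1
position: [0.5043, -0.2231, 0.0536]
tool_rot: [[-0.987, 0.158, 0.0], [0.158, 0.987, 0.0], [-0.0, 0.0, -1.0]]
ft_force: [0.6, 0.1, -1.7]
grip_width: 0.033
gripper_force: 60.0
time_s: 16.48
position: [0.5057, -0.2234, 0.0536]
tool_rot: [[-0.987, 0.158, -0.0], [0.158, 0.987, 0.0], [0.0, 0.0, -1.0]]
ft_force: [-0.4, 1.0, -1.9]
grip_width: 0.0333
gripper_force: 60.0
```

```bash
python3 -m jog '[[0,0,0,-0.0015,0,0,0],[0,0,0,0,0,0,0],[0,0,0,0,0,0,0]]'; python3 -m jog '[[0,0,0,-0.0015,0,0,0],[0,0,0,0,0,0,0],[0,0,0,0,0,0,0]]'
```

```text
time_s: 16.85
position: [0.5062, -0.2234, 0.0536]
tool_rot: [[-0.987, 0.158, -0.002], [0.158, 0.987, 0.001], [0.002, 0.0, -1.0]]
ft_force: [-6.6, 0.7, 2.1]
grip_width: 0.033
gripper_force: 60.5
time_s: 17.23
position: [0.5063, -0.2234, 0.0537]
tool_rot: [[-0.987, 0.158, -0.005], [0.158, 0.987, 0.002], [0.006, 0.001, -1.0]]
ft_force: [-14.5, 0.7, 6.9]
grip_width: 0.0332
gripper_force: 61.0
```

```bash
python3 -m jog '[[0,0,0,0.0025,0,0.0007,0],[0,0,0,0,0,0,0],[0,0,0,0,0,0,0]]'; python3 -m jog '[[0,0,0,0,0,0,60],[0,0,0,0,0,0,60],[0,0,0,0,0,0,60],[0,0,0,0,0,-0.03,60],[0,0,0,0,0,-0.05,60],[0,0,0,0.03,0,-0.05,60],[0,0,0,0,0,-0.03,60],[0,0,0,0,0,0,60],[0,0,0,0,0,0,60]]'; python3 shot.py w10 wrist;python3 shot.py s10 scene;python3 shot.py d10 side
python3 - <<'E'
from h import *; import pickle
L=[pickle.load(open(n+'.pkl','rb')) for n in ('w10','s10','d10')]
for l in L: print(proj(l,[[.561,-.2315,.088]]))
t=proj(L[2],[[.561,-.2315,.088]])[0].astype(int); s=proj(L[1],[[.561,-.2315,.088]])[0].astype(int)
a=np.hstack([crop(L[1],s[0]-40,s[1]-40,80,66,5),crop(L[2],t[0]-50,t[1]-40,80,66,5)])
b=crop(L[0],150,150,343,115,800/343); a=a[:,:800]; b=cv2.resize(b,(800,268))
cv2.imwrite('pics/fin.png',np.vstack([a,b])); print(s,t)
E
```

```text
time_s: 17.6
position: [0.506, -0.2234, 0.0535]
tool_rot: [[-0.987, 0.158, -0.0], [0.158, 0.987, -0.0], [0.0, -0.0, -1.0]]
ft_force: [-4.4, 1.5, 6.2]
grip_width: 0.0333
gripper_force: 60.8
time_s: 18.73
position: [0.4763, -0.2185, 0.2119]
tool_rot: [[-0.987, 0.158, -0.001], [0.158, 0.987, 0.001], [0.002, 0.001, -1.0]]
ft_force: [0.2, -0.4, -0.7]
grip_width: 0.0513
gripper_force: 0.0
[[318.04755545 284.23530022]]
[[264.31643778 261.6994416 ]]
[[373.52466209 253.01910382]]
[264 261] [373 253]
```

```bash
python3 -m jog '[[0,0,0,-0.0428,0,0,60],[0,0,0,-0.0428,0.0003,0,60],[0,0,0.1745,0,0,0.02,60],[0,0,0.1745,0,0,0.02,60],[0,0,0.1745,0,0,0.02,55],[0,0,0.1745,0,0,0.02,55],[0,0,0,0,0,0,55],[0,0,0,0,0,0,55]]'; python3 shot.py w11 wrist; python3 - <<'E'
from h import *; import pickle; from rig import observe
print(observe()['q'],observe()['position']); print(proj(pickle.load(open('w11.pkl','rb')),[[.561,-.2318,.089],[.561,-.2318,.1]]))
E
```

```text
time_s: 19.88
position: [0.5614, -0.2321, 0.1333]
tool_rot: [[-0.657, 0.754, 0.0], [0.754, 0.657, -0.0], [-0.0, 0.0, -1.0]]
ft_force: [-0.3, -0.6, 0.5]
grip_width: 0.0472
gripper_force: 0.0
[-3.36141710e+01  3.21423116e+01  7.34960353e+01  7.29887305e-04
  7.42963793e+01 -7.46822420e+01] [ 0.56146599 -0.23214057  0.13362809]
[[316.97226353 231.86014215]
 [316.89440887 238.71137336]]
```

View pics/w11.png

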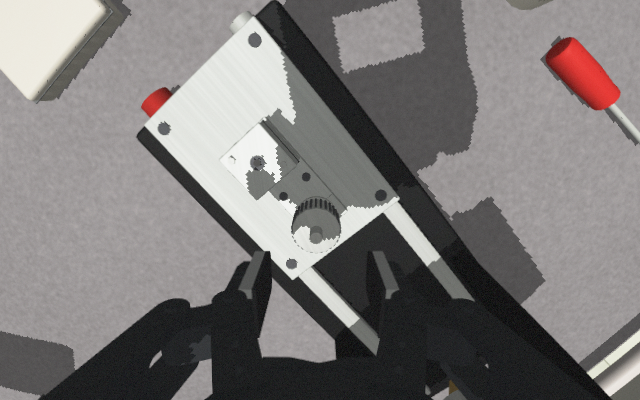

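```bash
python3 -m jog '[[0,0,0,0,0,0.03,55],[0,0,0,0,0,0.03,55],[0,0,0,0,0,0.0115,55],[0,0,0,0,0,0,55],[0,0,0,0,0,0,0],[0,0,0,0,0,0,0],[0,0,0,0,0,0,0],[0,0,0,0,0,0,0]]' 40;  python3 -c "from rig import observe as o;s=o();print(s['wrist_torque'])"
```

```text
time_s: 20.92
position: [0.5607, -0.2333, 0.0633]
tool_rot: [[-0.655, 0.756, 0.0], [0.756, 0.655, -0.003], [-0.002, -0.002, -1.0]]
ft_force: [-7.2, -3.9, 5.8]
grip_width: 0.0299
gripper_force: 39.1
[-0.63931561  1.13644341  0.0261347 ]
```

```bash
python3 -m jog '[[0,0,0.17,0,0,0.00033,0],[0,0,0.17,0,0,0.00033,0],[0,0,0.17,0,0,0.00033,0],[0,0,0.17,0,0,0.00033,0],[0,0,0.17,0,0,0.00033,0],[0,0,0.17,0,0,0.00033,0],[0,0,0.17,0,0,0.00033,0],[0,0,0.17,0,0,0.00033,0],[0,0,0,0,0,0,0],[0,0,0,0,0,0,0]]';  python3 -c "from rig import observe as o;s=o();print(s['wrist_torque'])"; python3 -m jog '[[0,0,0.1,0,0,0.0002,0],[0,0,0.1,0,0,0.0002,0],[0,0,0,0,0,0,0],[0,0,0,0,0,0,0]]';  python3 -c "from rig import observe as o;s=o();print(s['wrist_torque'])"
```

```text
time_s: 22.18
position: [0.5598, -0.2335, 0.0606]
tool_rot: [[0.602, 0.799, -0.002], [0.799, -0.602, -0.003], [-0.004, 0.0, -1.0]]
ft_force: [-11.6, -5.4, 7.4]
grip_width: 0.0301
gripper_force: 39.3
[-0.93072392  1.82100182 -0.09089061]
time_s: 22.68
position: [0.5597, -0.2334, 0.0602]
tool_rot: [[0.749, 0.663, -0.002], [0.663, -0.749, -0.003], [-0.004, 0.001, -1.0]]
ft_force: [-12.6, -4.2, 8.1]
grip_width: 0.0296
gripper_force: 39.3
[-0.96278308  1.95097236 -0.046808  ]
```

```bash
for i in 1 ; do python3 -m jog '[[0,0,0.1,0,0,0.0002,0],[0,0,0.1,0,0,0.0002,0],[0,0,0,0,0,0,0],[0,0,0,0,0,0,0]]';  python3 -c "from rig import observe as o;s=o();print(s['wrist_torque'],s['ft_force'],s['tool_rot'][0][:2],s['q'][5])"; done;  python3 -m jog '[[0,0,0.1,0,0,0.0002,0],[0,0,0.1,0,0,0.0002,0],[0,0,0,0,0,0,0],[0,0,0,0,0,0,0]]'; python3 -c "from rig import observe as o;s=o();print(s['wrist_torque'],s['q'][5])"; python3 -m jog '[[0,0,0.1,0,0,0.0002,0],[0,0,0,0,0,0,0],[0,0,0,0,0,0,0]]'; python3 -c "from rig import observe as o;s=o();print(s['wrist_torque'],s['q'][5])"
```

```text
time_s: 23.18
position: [0.5595, -0.2333, 0.0599]
tool_rot: [[0.865, 0.501, -0.003], [0.501, -0.865, -0.003], [-0.004, 0.001, -1.0]]
ft_force: [-13.8, -3.6, 9.3]
grip_width: 0.0297
gripper_force: 39.4
[-0.88633453  2.05707256 -0.06864361] [-13.83124009  -3.57152957   9.26600003] [0.86534595 0.50116814] 26.30377610700835
time_s: 23.68
position: [0.5594, -0.2332, 0.0598]
tool_rot: [[0.948, 0.319, -0.003], [0.319, -0.948, -0.003], [-0.003, 0.002, -1.0]]
ft_force: [-14.9, -3.0, 11.6]
grip_width: 0.0296
gripper_force: 39.7
[-0.76714006  2.32765911 -0.04461274] 37.76092160040334
time_s: 24.05
position: [0.5594, -0.2332, 0.0598]
tool_rot: [[0.975, 0.223, -0.003], [0.223, -0.975, -0.003], [-0.003, 0.002, -1.0]]
ft_force: [-15.1, -3.0, 13.5]
grip_width: 0.03
gripper_force: 39.8
[-0.66575587  2.33382434 -0.00362081] 43.49040964825067
```

```bash
python3 -m jog '[[0,0,0,-0.0012,0,-0.0005,0],[0,0,0.1,0,0,0.0001,0],[0,0,0,0,0,0,0],[0,0,0,0,0,0,0]]' 70; python3 -c "from rig import observe as o;s=o();print(s['wrist_torque'],s['q'][5],s['joint_efforts'])"; python3 -m jog '[[0,0,0.1,0,0,0.0001,0],[0,0,0,0,0,0,0],[0,0,0,0,0,0,0]]'; python3 -c "from rig import observe as o;s=o();print(s['wrist_torque'],s['q'][5],s['joint_efforts'])"
```

```text
time_s: 24.55
position: [0.5593, -0.2331, 0.06]
tool_rot: [[0.992, 0.125, -0.0], [0.125, -0.992, -0.002], [-0.001, 0.002, -1.0]]
ft_force: [-8.5, -1.0, 9.9]
grip_width: 0.029
gripper_force: 68.9
[-0.44754767  1.44764295  0.0031996 ] 49.13367057207765 [ 2.98192397e+00 -4.86593199e+01 -1.93270826e+01  1.53159186e+00
 -1.48666263e+00  9.01142284e-04]
time_s: 24.92
position: [0.5593, -0.2331, 0.0599]
tool_rot: [[1.0, 0.025, -0.0], [0.025, -1.0, -0.002], [-0.0, 0.002, -1.0]]
ft_force: [-8.8, -1.6, 9.7]
grip_width: 0.0292
gripper_force: 69.0
[-0.42184822  1.48240074  0.04065833] 54.86104918848662 [ 2.79343084e+00 -4.82725596e+01 -1.93327367e+01  1.50633853e+00
 -1.59411270e+00  1.60889653e-02]
```

```bash
python3 -m jog '[[0,0,0.1,0,0,0,0],[0,0,0.1,0,0,0,0],[0,0,0,0,0,0,0],[0,0,0,0,0,0,0]]'; python3 -c "from rig import observe as o;s=o();print(s['wrist_torque'],s['q'][5],s['joint_efforts'][5])"; python3 -m jog '[[0,0,0.1,0,0,0,0],[0,0,0.1,0,0,0,0],[0,0,0,0,0,0,0],[0,0,0,0,0,0,0]]'; python3 -c "from rig import observe as o;s=o();print(s['wrist_torque'],s['q'][5],s['joint_efforts'][5])"
```

```text
time_s: 25.42
position: [0.5593, -0.2329, 0.0599]
tool_rot: [[0.985, -0.174, -0.001], [-0.174, -0.985, -0.002], [-0.0, 0.002, -1.0]]
ft_force: [-9.3, -1.2, 9.6]
grip_width: 0.029
gripper_force: 69.0
[-0.31131368  1.49016075  0.02946597] 66.31668870020137 0.04669083631597459
time_s: 25.92
position: [0.5593, -0.2328, 0.0599]
tool_rot: [[0.931, -0.366, -0.001], [-0.366, -0.931, -0.002], [0.0, 0.002, -1.0]]
ft_force: [-8.2, 0.3, 8.4]
grip_width: 0.029
gripper_force: 69.0
[-0.27626307  1.49982901  0.05304792] 77.77471108747308 0.07722855778411031
```

```bash
python3 -m jog '[[0,0,0.12,0,0,0,0],[0,0,0.12,0,0,0,0],[0,0,0.12,0,0,0,0],[0,0,0,0,0,0,0],[0,0,0,0,0,0,0]]'; python3 -c "from rig import observe as o;s=o();print(s['wrist_torque'],s['q'][5],s['joint_efforts'][5])"
```

```text
time_s: 26.55
position: [0.5593, -0.2326, 0.0598]
tool_rot: [[0.742, -0.67, -0.001], [-0.67, -0.742, -0.002], [0.001, 0.002, -1.0]]
ft_force: [-7.8, 1.0, 9.8]
grip_width: 0.0291
gripper_force: 69.0
[-0.05126048  1.49988944  0.11774061] 98.39569106755692 0.13475429266691208
```

```bash
python3 -m jog '[[0,0,0,0,0,0,50],[0,0,0,0,0,0,50],[0,0,0,0,0,0,50],[0,0,0,0,0,-0.03,55],[0,0,-0.18,0,0,-0.04,55],[0,0,-0.18,0,0,0,55],[0,0,-0.18,0,0,0,55],[0,0,-0.18,0,0,0,55],[0,0,-0.18,0,0,0,55],[0,0,-0.18,0,0,0,55]]'; python3 -m jog '[[0,0,-0.18,0,0,0,55],[0,0,-0.18,0,0,0,55],[0,0,-0.18,0,0,0,55],[0,0,-0.18,0,0,0,55],[0,0,-0.18,0,0,0,55],[0,0,-0.18,0,0,0,55],[0,0,-0.18,0,0,0,55],[0,0,-0.18,0,0,0,55],[0,0,-0.18,0,0,0,55],[0,0,-0.18,0,0,0,55]]'; python3 -m jog '[[0,0,-0.15,0,0,0,55],[0,0,0,0,0,0,55],[0,0,0,0,0,0,55]]'; python3 shot.py w12 wrist; python3 shot.py d12 side; python3 - <<'E'
from h import *; import pickle
a,b=[pickle.load(open(n+'.pkl','rb')) for n in ('w11','w12')]
def find(c0,h,lab):
    g=lambda d:cv2.cvtColor(d['pixels'],cv2.COLOR_RGB2GRAY)
    x,y=c0; t=g(a)[y-h:y+h+1,x-h:x+h+1]; r=cv2.matchTemplate(g(b),t,cv2.TM_CCOEFF_NORMED); m=cv2.minMaxLoc(r)
    print(lab,c0,'->',(m[3][0]+h,m[3][1]+h),round(m[1],3))
for c,l in [((255,41),'hole'),((164,129),'hole'),((381,196),'hole'),((257,162),'die hole'),((306,177),'foot hole'),((316,237),'stud tip')]: find(c,6,l)
P=[[.561,-.2318,.089],[.561,-.2318,.085],[.561,-.2318,.1],[.5,-.2,.045],[.45,-.17,.045]]
print(proj(a,P)); print(proj(b,P))
np.set_printoptions(linewidth=250)
for d in (a,b): print(cv2.cvtColor(d['pixels'],cv2.COLOR_RGB2GRAY)[190:266:1,314:319].mean(1).astype(int))
E
```

```text
time_s: 27.8
position: [0.56, -0.2322, 0.1276]
tool_rot: [[0.939, 0.344, 0.0], [0.344, -0.939, 0.0], [0.0, -0.0, -1.0]]
ft_force: [0.0, 0.2, 0.0]
grip_width: 0.0466
gripper_force: 0.0
time_s: 29.05
position: [0.56, -0.2322, 0.1276]
tool_rot: [[-0.548, 0.836, 0.0], [0.836, 0.548, 0.0], [0.0, 0.0, -1.0]]
ft_force: [-0.0, 0.3, -0.2]
grip_width: 0.0472
gripper_force: 0.0
time_s: 29.42
position: [0.56, -0.2322, 0.1276]
tool_rot: [[-0.66, 0.751, -0.0], [0.751, 0.66, 0.0], [0.0, 0.0, -1.0]]
ft_force: [0.3, -0.4, 0.0]
grip_width: 0.0467
gripper_force: 0.0
hole (255, 41) -> (256, 41) 0.927
hole (164, 129) -> (162, 130) 0.929
hole (381, 196) -> (292, 269) 0.908
die hole (257, 162) -> (255, 39) 0.796
foot hole (306, 177) -> (308, 180) 0.949
stud tip (316, 237) -> (318, 242) 0.957
[[316.97226353 231.86014215]
 [316.99861585 229.54246534]
 [316.89440887 238.71137336]
 [281.71791177 124.51109927]
 [252.52773461  40.26799111]]
[[318.77151419 236.55316713]
 [318.76467422 234.08924615]
 [318.79175703 243.85011701]
 [282.83374444 126.03614764]
 [253.29107854  39.64022415]]
[119 118 117 118 118 117  97 105  98  74  69  70  69  70  73  70  72  83 101 117 112 113 114 112 113 114 113 112 114 114 114 114 115 114 115 111  91  92  90  90  91  90  97 119 117 116 115 115 115 115 113 114 115 141 221 225 224 224 223 223 223 221
 218 219 231 229 229 229 228 227 220 188 125  85  54  38]
[118 118 119 119 118 120 118 116 100 104 103  73  69  68  68  69  71  70  72  78  90 118 117 116 118 116 115 113 111 111 113 116 113 111 113 114 114 115 100  92  91  90  90  90  91  91  91  96 114 117 116 115 116 114 116 114 114 117 142 207 222 225
 225 225 221 208 230 229 229 229 228 227 228 228 228 221]
```

```bash
python3 - <<'E'
from h import *; import pickle
a,b=[pickle.load(open(n+'.pkl','rb')) for n in ('w11','w12')]
u=np.array([-.657,.754])
for z in (.081,.083,.085,.087,.089,.091):
    o=[]
    for d in (a,b):
        for s in (1,-1): o.append(proj(d,[[*(np.array([.5605,-.2322])+s*.0155*u),z]])[0][1])
    print(z,np.round(o,1))
print('stud top/base rows', [proj(d,[[.5605,-.2322,.1]])[0] for d in (a,b)])
E
```

```text
0.081 [204.7 248.8 208.6 253.7]
0.083 [205.6 250.1 209.6 255. ]
0.085 [206.6 251.4 210.6 256.4]
0.087 [207.5 252.7 211.6 257.8]
0.089 [208.5 254.1 212.7 259.2]
0.091 [209.5 255.4 213.7 260.7]
stud top/base rows [array([315.82804888, 238.6702775 ]), array([317.69620928, 243.80439312])]
```

```bash
python3 -c "from rig import observe as o;s=o();print(s['wrist_torque'],s['joint_efforts'][5])"; python3 -m jog '[[0,0,0,0,0,0.03,55],[0,0,0,0,0,0.03,55],[0,0,0,0,0,0.0075,55],[0,0,0,0,0,0,55],[0,0,0,0,0,0,0],[0,0,0,0,0,0,0],[0,0,0,0,0,0,0],[0,0,0,0,0,0,0]]' 110;  python3 -c "from rig import observe as o;s=o();print(s['wrist_torque'],s['joint_efforts'][5])"; python3 -m jog '[[0,0,0.1,0,0,0,0],[0,0,0,0,0,0,0],[0,0,0,0,0,0,0]]';python3 -c "from rig import observe as o;s=o();print(s['wrist_torque'],s['joint_efforts'][5])"; python3 -m jog '[[0,0,0.1,0,0,0,0],[0,0,0.1,0,0,0,0],[0,0,0,0,0,0,0],[0,0,0,0,0,0,0]]';python3 -c "from rig import observe as o;s=o();print(s['wrist_torque'],s['joint_efforts'][5])"
```

```text
[-0.01369263  0.0099256   0.01441883] 0.026164851151406765
time_s: 30.52
position: [0.5601, -0.233, 0.0621]
tool_rot: [[-0.662, 0.749, 0.001], [0.749, 0.662, -0.002], [-0.003, -0.0, -1.0]]
ft_force: [-4.2, -1.2, 5.7]
grip_width: 0.0273
gripper_force: 108.0
[-0.21309525  0.6359275   0.00212266] 0.020723457564599812
time_s: 30.9
position: [0.5601, -0.233, 0.062]
tool_rot: [[-0.584, 0.812, 0.001], [0.812, 0.584, -0.002], [-0.003, -0.0, -1.0]]
ft_force: [-3.7, -1.3, 5.1]
grip_width: 0.0277
gripper_force: 108.0
[-0.23660562  0.60950449  0.07316532] 0.025373115786351264
time_s: 31.4
position: [0.5601, -0.233, 0.062]
tool_rot: [[-0.411, 0.912, 0.001], [0.911, 0.411, -0.002], [-0.003, 0.0, -1.0]]
ft_force: [-3.8, -1.3, 5.1]
grip_width: 0.0281
gripper_force: 108.1
[-0.29086668  0.69847073  0.0571166 ] 0.056840196484699845
```

```bash
python3 -m jog '[[0,0,0.18,0,0,0,0],[0,0,0.18,0,0,0,0],[0,0,0.18,0,0,0,0]]';python3 -c "from rig import observe as o;s=o();print(s['wrist_torque'],s['joint_efforts'][5])"; python3 -m jog '[[0,0,0.18,0,0,0,0],[0,0,0.18,0,0,0,0],[0,0,0.18,0,0,0,0],[0,0,0.18,0,0,0,0]]';python3 -c "from rig import observe as o;s=o();print(s['wrist_torque'],s['joint_efforts'][5])"; python3 -m jog '[[0,0,0,0,0,0,0],[0,0,0,0,0,0,0]]';python3 -c "from rig import observe as o;s=o();print(s['wrist_torque'],s['joint_efforts'][5])"
```

```text
time_s: 31.78
position: [0.56, -0.233, 0.0619]
tool_rot: [[0.121, 0.993, 0.001], [0.993, -0.121, -0.002], [-0.002, 0.001, -1.0]]
ft_force: [-4.1, -2.1, 4.8]
grip_width: 0.0278
gripper_force: 108.1
[-0.34006548  0.76573448  0.26633186] -1.6461274400353432
time_s: 32.28
position: [0.5599, -0.233, 0.0618]
tool_rot: [[0.745, 0.667, 0.001], [0.667, -0.745, -0.002], [-0.001, 0.002, -1.0]]
ft_force: [-3.7, -1.1, 4.1]
grip_width: 0.0283
gripper_force: 108.1
[-0.30142547  0.70740982  0.34252623] -1.5341642126441002
time_s: 32.52
position: [0.5599, -0.233, 0.0618]
tool_rot: [[0.739, 0.673, 0.001], [0.673, -0.739, -0.002], [-0.001, 0.002, -1.0]]
ft_force: [-3.8, -1.9, 8.0]
grip_width: 0.028
gripper_force: 108.2
[-0.33179693  0.89279663  0.27993504] 0.26566291227936745
```

```bash
python3 -m jog '[[0,0,0.15,0,0,0,0],[0,0,0.15,0,0,0,0],[0,0,0,0,0,0,0],[0,0,0,0,0,0,0]]';python3 -c "from rig import observe as o;s=o();print(s['wrist_torque'],s['joint_efforts'][5],s['q'][5])"
```

```text
time_s: 33.02
position: [0.5599, -0.233, 0.0617]
tool_rot: [[0.905, 0.425, 0.001], [0.425, -0.905, -0.002], [-0.0, 0.002, -1.0]]
ft_force: [-4.5, -2.7, 7.6]
grip_width: 0.0278
gripper_force: 108.3
[-0.36688955  0.89739345  0.28377348] 0.3028143011033535 31.16218803646542
```

```bash
python3 -m jog '[[0,0,0,0,0,0,50],[0,0,0,0,0,0,50],[0,0,0,0,0,0,50],[0,0,0,0,0,0,50],[0,0,0,0,0,-0.03,50],[0,0,0,0,0,-0.0365,50],[0,0,-0.18,0,0,0,55],[0,0,-0.18,0,0,0,55],[0,0,-0.18,0,0,0,55],[0,0,-0.18,0,0,0,55]]'; python3 -m jog '[[0,0,-0.18,0,0,0,55],[0,0,-0.18,0,0,0,55],[0,0,-0.18,0,0,0,55],[0,0,-0.18,0,0,0,55],[0,0,-0.18,0,0,0,55],[0,0,-0.07,0,0,0,55],[0,0,0,0,0,0,55],[0,0,0,0,0,0,55]]'; python3 shot.py w13 wrist; python3 - <<'E'
from h import *; import pickle
a,b=[pickle.load(open(n+'.pkl','rb')) for n in ('w12','w13')]
np.set_printoptions(linewidth=250)
g=[cv2.cvtColor(d['pixels'],cv2.COLOR_RGB2GRAY) for d in (a,b)]
P=[[.5605,-.2322,.1],[.45,-.17,.045],[.5046,-.2229,.087]]
print(proj(a,P)-proj(b,P), proj(b,P))
for l,x,y,h in [('foot hole',308,180,6),('stud',318,242,6),('block hole',259,164,14),('nut',318,225,24)]:
    t=g[0][y-h:y+h+1,x-h:x+h+1]; s=g[1][y-h-12:y+h+13,x-h-12:x+h+13]; m=cv2.minMaxLoc(cv2.matchTemplate(s,t,cv2.TM_CCOEFF_NORMED)); print(l,m[3][0]-12,m[3][1]-12,round(m[1],3))
print(g[1][190:266,314:319].mean(1).astype(int))
E
```

```text
time_s: 34.28
position: [0.56, -0.2322, 0.1267]
tool_rot: [[0.398, 0.917, -0.0], [0.917, -0.398, 0.0], [0.0, -0.0, -1.0]]
ft_force: [0.4, 0.3, 0.1]
grip_width: 0.0471
gripper_force: 0.0
time_s: 35.28
position: [0.5599, -0.2322, 0.1267]
tool_rot: [[-0.525, 0.851, -0.0], [0.851, 0.525, 0.0], [0.0, 0.0, -1.0]]
ft_force: [-0.2, -0.3, -0.4]
grip_width: 0.0471
gripper_force: 0.0
[[ -0.21711524  -0.88229715]
 [ 28.87287392 -14.65763465]
 [ 11.05853855 -11.71981768]] [[317.91332452 244.68669028]
 [224.41820462  54.29785879]
 [245.17551003 177.18614821]]
foot hole -7 3 0.945
stud 0 1 0.985
block hole -11 11 0.709
nut 0 0 0.894
[121 121 122 120 120 119 118 119 113  91 112  89  71  69  70  68  70  70  70  71  78  96 121 117 117 117 116 114 115 112 112 113 116 116 112 113 114 116 114  99  92  91  92  91  92  92  92  91  99 116 116 116 116 116 116 116 115 115 119 150 215 227
 228 228 227 222 210 230 231 230 231 230 230 230 229 230]
```

```bash
python3 -m jog '[[0,0,0,0,0,-0.05,60],[0,0,0,0,0,-0.03,60],[0,0,0,0,0,0,60],[0,0,0,0,0,0,60],[0,0,0,0,0,0,60]]'; python3 -c "from rig import job;print(job.close_job())"
```

```text
time_s: 35.95
position: [0.5596, -0.232, 0.2054]
tool_rot: [[-0.526, 0.851, -0.002], [0.851, 0.526, 0.001], [0.002, -0.001, -1.0]]
ft_force: [-0.3, -0.3, -0.2]
grip_width: 0.0515
gripper_force: 0.0
the job is handed in; nothing more can be done
None
```

The job is handed in at about 36 s; no verdict came back. The square die was pushed home round the stud, the nut was tightened until about 0.28 N·m held, and the gripper was lifted clear, though I could not measure the washer's force on the foot directly.

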